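Push the disc out of the blue holder on the ejector post

TASK

The aluminium disc in the blue holder sits flush in its pocket and cannot be gripped. Set the blue holder down over the brass post of the ejector stand, so that the post goes up through the hole in its underside and pokes the disc up out of the pocket, and leave the holder flat on the stand's foot with the disc standing proud on the post. Leave the orange holder where it is.

Things in the scene. Friction and masses are not known exactly. Their poses are not given: they have to be found in the camera images.
- holder_blue: loose blue plastic block, 84 x 62 x 36 mm (x, y, z), 0.15 to 0.31 kg without the disc, upright on the table; origin at the centre of its underside, z up, x along its 84 mm length. In its top is a round pocket 52 mm wide and 12 mm deep, centred on the block; from the pocket floor (24 mm above the underside) a round access hole 40 mm wide goes on down through the underside. The sides are plain and flat: it can be gripped across its 62 mm width.
- disc: loose plain aluminium disc, 50 mm in diameter, 12 mm thick, 0.06 kg, with a small dimple in the middle; at the start it lies in the pocket of the blue holder, its top flush with the holder's. Origin at the centre of its underside, z up.
- ejector: ejector stand, fixed to the table: a round grey foot 104 mm in diameter and 8 mm thick, with an upright brass post, 22 mm in diameter, in its middle. Origin at the centre of the foot's underside, on the table; z up. The foot's flat top is 8 mm above the origin, the post's flat top 42 mm above it (34 mm above the foot), so a holder lying flat on the foot has its disc lifted 10 mm. The turn of the holder on it does not matter.
- holder_orange: loose holder of the same size and shape as the blue one, in orange, with a disc like the other in its pocket: not part of the job. Origin at the centre of its underside, z up, x along its length.
Not all that is in view belongs to the job. What is meant by the holder_blue is not green, and is the larger of those in its own colour.

How it is judged:
By the outcome, as a careful person would: the job done as asked, in the order asked, and still so for the second after the job is handed in, with the robot touching nothing.
It also fails if it takes over 38 s, if anything falls off the work surface, if the arm or the gripper's body presses on something with over 40 N, if the wrist force passes 120 N, or if a joint passes its speed limit or range.

ROBOT

A 6-joint arm with a two-finger parallel gripper is mounted at the origin on a cart in front of the work surface, level with it; the furniture and walls round the work are solid. World frame = base frame: x ahead of the robot, y to its left, z up, the work surface at z = 0. Lengths are in m, angles in rad, forces in N, time in s.
With the tool pointing down it reaches from about 0.3 to 0.775 m from the base axis. Payload 14.6 kg.
Tool frame: the origin (TCP) lies at the very end of the fingers, on their centre line; the grasp point (between the pads) lies 19 mm behind it; z points along the fingers, x is the direction in which the jaws open and shut, and the axes are right-handed (so a half turn about z gives the same grasp; the last joint's range is limited). The gripper opens to 94 mm and grips with 3 to 60 N. Pads are 16 mm wide; open, the fingers measure 119 mm over their backs; the gripper's body (75 mm by 177 mm) begins 78 mm behind the grasp point.
Start: joints at [-1.262, 0.3, 1.521, -0, 1.321, -0.067], TCP at [0.202, -0.512, 0.205] pointing down, gripper open.
Joint ranges: [-3.03, 3.03], [-0.79, 2.21], [0.23, 2.52], [-1.04, 4.18], [0, 3.07], [-2.55, 2.55]. Speed limits (rad/s): [2.22, 2.22, 2.57, 3.14, 3.14, 3.14].

INTERFACE

Orientations are given as [roll, pitch, yaw] about the fixed x, y, z axes, in that order (R = Rz(yaw) Ry(pitch) Rx(roll)).
In Python, from station import ctrl gives the robot as it stands.
- The arm moves only by the shell command python3 -m inch 'ROWS' [FORCE]. ROWS is JSON, one flat list of numbers, 7 for each row, row after row: the shift along the tool's x, y, z in cm, then the turn, a rotation vector about the tool's x, y, z in rad, then the opening, from 0 (shut) to 1 (fully open). In form: [tx, ty, tz, wx, wy, wz, claw, tx, ty, tz, wx, wy, wz, claw, ...]. A call has 1 to 20 rows; each row shifts and turns the commanded pose from where the row before left it, along the tool's axes as they then stand; what a row does not reach is not made up. A row lasts 1/8 s, in which the tool goes at most 62.5 mm and 10.7 degrees, less where a joint would pass 70% of its speed; a pose out of reach is approached as far as the arm can. A call is refused whole if a number of a shift passes 6.25 or a number of a turn 0.188, either way. A call with a gripper value outside its range is refused whole. The fingers move at their own pace and stop on an object; FORCE is the grip in N (left out, the last holds). Time passes only in rows, so rows that do not move let the fingers close. It gives the time, the measured TCP pose, the force and the opening at its end, in the units of the state.
- ctrl.get_obs(): the state, without advancing time (a new reading comes with each control period).
- ctrl.camera(name): name is "scene" or "top" or "wrist"; returns (picture, depth): 420x560x3 uint8, red, green, blue; 420x560 float32, m along the optical axis (not along the pixel's ray), 0 where there is no reading.
- ctrl.camera_params(name): a dict with "vertical_fov" (degrees; the focal length in pixels is half the picture's height over the tangent of half this angle, whatever the lens; pixels are square), "cx", "cy" (the principal point, pixels), "camera_from_world" (4x4, takes a point from world to camera coordinates); the wrist camera has in their place "mount" (4x4, takes a point from camera to tool coordinates, whose origin is the TCP and whose axes are the tool frame's). Camera axes: x right, y down, z forward; pixel columns grow to the right and rows downward; lengths in m; the calibration is good to about 2 mm. A picture is of the moment at which its call begins: read the wrist's pose just before it. camera_params takes no time and is no camera call.
- ctrl.hand_in(): hands the job in, once; it reports no verdict.
Trained networks look in the newest picture that a camera, given by its name, has taken for a name from the list of things; names that differ only in an ending like _2 or _b are one class to them, and where a whole thing is asked for, a point or a joint stands for the part that bears it (a point fixed in the world has none). Each returns a list of dicts, best first, with "score" (0 to 1); they miss things now and then, are a little off and sometimes report something else, mostly with a low value. They report only what shows in the picture. A call takes as long as a camera call. They do not tell look-alikes from the thing itself.
- ctrl.spot_in(camera, label): "bbox" ([centre column, centre row, width, height] in pixels, round what is visible of it).
- ctrl.place_of(camera, label): "centre" ([column, row] in pixels: a listed point, or the origin of a listed thing).
The state is a dict: "time_s": time; "qpos": joint angles; "joint_vel": joint speeds; "tau": joint torques, N m; "ee_pos": TCP position; "eef_rot": TCP orientation; "force": force on the tool from outside, world axes, zero at the start; "moment": the same for the moment, N m; "grip_width": finger opening in m.
Only numpy, scipy, OpenCV 4.12 (cv2) and the standard library are available. Lean on these libraries where they do the work, as an engineer would, in place of code of your own. Each camera call takes 0.05 s, during which the arm holds its last target. There are 200 camera calls.

## Working session

There is one attempt and no reset: what is moved stays moved. The work goes in short steps, Python scripts to look and compute and a shell command to move; the robot and the scene stay as the last step left them, time stands still between calls to the robot, and variables do not carry over. Pictures are saved under pics/ and viewed, about 8 in all and at most 12, crops included, and the job is handed in when it is done.

```bash
mkdir -p pics; ls
cat > h.py <<'E'
import numpy as np, cv2
from station import ctrl
from scipy.spatial.transform import Rotation as R
def par(n):
    p=ctrl.camera_params(n); f=210/np.tan(np.radians(p["vertical_fov"])/2)
    if "mount" in p:
        o=ctrl.get_obs(); T=np.eye(4); T[:3,:3]=R.from_euler('xyz',o["eef_rot"]).as_matrix(); T[:3,3]=o["ee_pos"]
        W=T@np.array(p["mount"])
    else: W=np.linalg.inv(np.array(p["camera_from_world"]))
    return f,p["cx"],p["cy"],W
def cloud(n):
    f,cx,cy,W=par(n); im,d=ctrl.camera(n)
    v,u=np.mgrid[:420,:560]
    P=np.stack([(u-cx)/f*d,(v-cy)/f*d,d],-1)@W[:3,:3].T+W[:3,3]
    P[d==0]=np.nan
    return im,P
def save(n,im): cv2.imwrite("pics/"+n,im[...,::-1])
E
python3 - <<'E'
from h import *
o=ctrl.get_obs(); print({k:np.round(v,3) for k,v in o.items()})
ims=[]
for n in ("top","scene"):
    im,P=cloud(n); np.savez(n,im=im,P=P); save(n+"0.png",im); print(n,np.round(par(n)[3],2).tolist())
    for l in ("holder_blue","disc","ejector","holder_orange"):
        for r in ctrl.place_of(n,l):
            c=r["centre"]; i,j=int(round(c[1])),int(round(c[0]))
            print(l,round(r["score"],2),np.round(c,0),np.round(P[i,j],3) if 0<=i<420 and 0<=j<560 else '')
E
```

```text
pics
{'time_s': np.float64(0.0), 'qpos': array([-1.262,  0.3  ,  1.522, -0.   ,  1.321, -0.067]), 'joint_vel': array([ 0.001, -0.   , -0.001,  0.   ,  0.001, -0.   ]), 'tau': array([-0.0000e+00, -5.3180e+01, -3.5274e+01,  7.1000e-02,  2.4000e-02,
       -0.0000e+00]), 'ee_pos': array([ 0.202, -0.511,  0.205]), 'eef_rot': array([-3.142e+00,  1.000e-03, -1.195e+00]), 'force': array([0.31 , 0.303, 0.229]), 'moment': array([ 0.037, -0.032, -0.015]), 'grip_width': np.float64(0.094)}
top [[-0.02, -1.0, 0.08, 0.45], [-1.0, 0.02, 0.03, -0.01], [-0.03, -0.08, -1.0, 0.9], [0.0, 0.0, 0.0, 1.0]]
holder_blue 0.98 [331. 148.] [ 0.66  -0.099 -0.002]
holder_blue 0.95 [314. 272.] [ 0.367 -0.051  0.003]
holder_blue 0.81 [376. 200.] [ 0.529 -0.194  0.036]
disc 0.96 [383. 194.] [ 0.542 -0.21   0.036]
ejector 0.85 [274. 195.] [0.547 0.038 0.025]
holder_orange 0.78 [179. 202.] [0.534 0.256 0.037]
scene [[-0.66, -0.52, 0.55, -0.16], [-0.75, 0.47, -0.46, 0.57], [-0.01, -0.72, -0.7, 0.87], [0.0, 0.0, 0.0, 1.0]]
holder_blue 0.84 [327. 234.] [ 0.348 -0.03   0.035]
holder_blue 0.76 [271. 170.] [ 0.627 -0.094  0.027]
holder_blue 0.61 [323. 176.] [ 0.509 -0.18   0.031]
disc 0.55 [322. 170.] [ 0.526 -0.193  0.035]
ejector 0.73 [246. 214.] [0.553 0.057 0.008]
holder_orange 0.96 [184. 261.] [0.505 0.275 0.037]
```

View pics/top0.png

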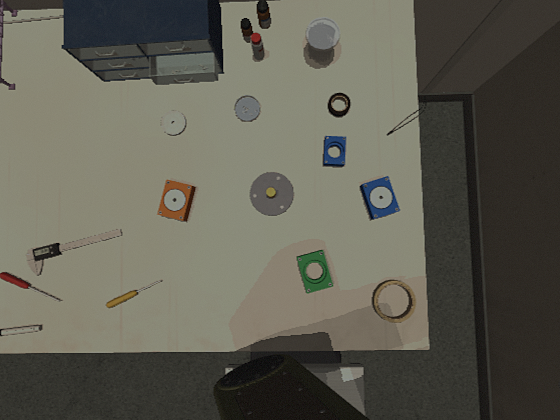

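View pics/scene0.png

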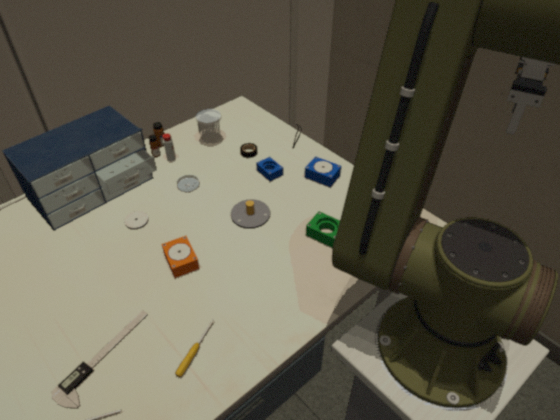

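Candidates for holder_blue are the large blue holder with the disc at top (380,197), the small blue holder without a disc at (335,152), and the green one at (314,271). By the description it is the one at (380,197). The ejector is at (271,193), and the orange holder at (177,200) stays where it is.

```bash
cat >> h.py <<'E'
def blue(im,P,box):
    hsv=cv2.cvtColor(im,cv2.COLOR_RGB2HSV); m=(hsv[...,0]>100)&(hsv[...,0]<130)&(hsv[...,1]>120)&(hsv[...,2]>50)
    m&=(P[...,0]>box[0])&(P[...,0]<box[1])&(P[...,1]>box[2])&(P[...,1]<box[3])
    return m
def rect(P,m,zlo,zhi):
    q=P[m&(P[...,2]>zlo)&(P[...,2]<zhi)][:,:2]
    (c,s,a)=cv2.minAreaRect((q*1000).astype(np.float32)); return c,s,a,len(q)
def circ(P,box,zlo,zhi):
    x,y,z=P[...,0],P[...,1],P[...,2]
    m=(x>box[0])&(x<box[1])&(y>box[2])&(y<box[3])&(z>zlo)&(z<zhi)
    return cv2.minEnclosingCircle((P[m][:,:2]*1000).astype(np.float32)),P[m].mean(0)*1000,m.sum()
E
python3 - <<'E'
from h import *
for n in ("top","scene"):
    d=np.load(n+".npz"); im,P=d["im"],d["P"]
    m=blue(im,P,(.45,.6,-.3,-.13)); print(n,"blue",np.nanmedian(P[m][:,2]),rect(P,m,.028,.045))
    m=blue(im,P,(.58,.7,-.15,-.04)); print(n,"small",rect(P,m,.02,.045))
    print("post",circ(P,(.48,.6,-.02,.1),.036,.06)); print("foot",circ(P,(.46,.62,-.04,.12),.0055,.015))
    if n=="top": save("crop1.png",cv2.resize(im[120:290,250:420],None,fx=3,fy=3,interpolation=cv2.INTER_CUBIC))
E
```

```text
top blue 0.036221241036736185 ((535.1122436523438, -202.9681396484375), (82.48831939697266, 62.88212585449219), 16.528865814208984, 532)
top small ((648.0358276367188, -103.59730529785156), (47.60375213623047, 65.71598815917969), 85.9674072265625, 343)
post (((552.5101318359375, 46.3228874206543), 10.752594947814941), array([551.88945806,  45.86237847,  42.62466389]), np.int64(71))
foot (((541.106689453125, 68.63849639892578), 76.88764953613281), array([551.45619132,  46.02238365,   8.62606921]), np.int64(1385))
scene blue 0.030361150368531153 ((531.3750610351562, -203.5565185546875), (82.34402465820312, 63.927818298339844), 15.61136245727539, 230)
scene small ((645.77734375, -103.8583984375), (47.9016227722168, 68.17523956298828), 84.43441772460938, 186)
post (((551.4414672851562, 44.63827896118164), 12.022380828857422), array([550.13566212,  45.5025245 ,  40.84422074]), np.int64(48))
foot (((526.7579345703125, 29.19678497314453), 80.45116424560547), array([546.14968172,  47.40405784,   8.24296173]), np.int64(731))
```

View pics/crop1.png

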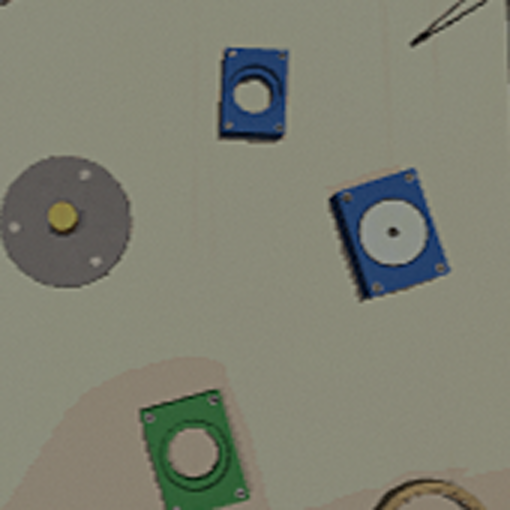

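The crop shows the large blue block with four screws and the disc flush in it, at crop pixel (392,232), so this is holder_blue. The small blue and the green ones hold no disc. Next I move above it and look with the wrist camera.

```bash
python3 -m inch '[-1.4,-3.5,0,0,0,0,1, -1.4,-3.5,0,0,0,0,1, -1.4,-3.5,0,0,0,0,1, -1.4,-3.5,0,0,0,0,1, -1.4,-3.5,0,0,0,0,1, -1.4,-3.5,0,0,0,0,1, -1.4,-3.5,0,0,0,0,1, -1.4,-3.5,0,0,0,0,1, -1.4,-3.5,0,0,0,0,1, -1.4,-3.5,0,0,0,0,1, -1.4,-3.5,0,0,0,0,1, -1.0,-3.8,0,0,0,0,1, 0,0,0,0,0,0.087,1, 0,0,2,0,0,0,1, 0,0,0,0,0,0,1, 0,0,0,0,0,0,1]'
python3 - <<'E'
from h import *
o=ctrl.get_obs(); print(np.round(o["ee_pos"],4),np.round(o["eef_rot"],4),o["time_s"])
im,P=cloud("wrist"); save("w1.png",im)
m=blue(im,P,(.45,.62,-.3,-.1)); print(np.nanmedian(P[m][:,2]),rect(P,m,.030,.042))
for r in ctrl.place_of("wrist","disc"): print(r, P[int(r["centre"][1]),int(r["centre"][0])])
E
```

```text
time_s: 2.5
ee_pos: [0.5353, -0.204, 0.1861]
eef_rot: [-3.141, -0.0, -1.282]
force: [0.1, -0.1, 0.1]
grip_width: 0.0939
[ 0.5353 -0.204   0.1861] [-3.1411e+00 -4.0000e-04 -1.2820e+00] 2.5
0.03502061694731928 ((535.0977783203125, -204.97134399414062), (83.4233627319336, 61.61469650268555), 16.360309600830078, 1335)
{'centre': [282.6, 190.4], 'score': 0.77} [ 0.53979566 -0.20464223  0.03410907]
```

View pics/w1.png

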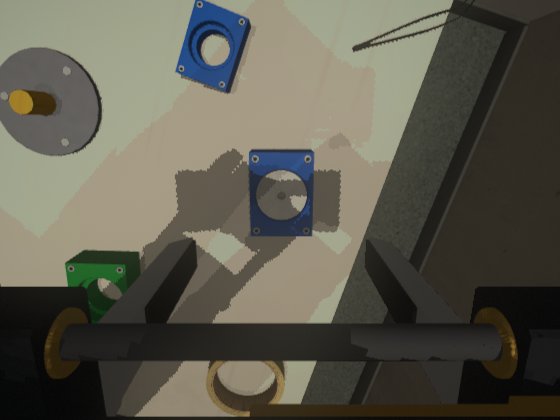

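The wrist view shows the blue holder at (282,193), square to the jaws. I descend, grip and lift.

```bash
python3 -m inch '[0.1,0,3,0,0,0,1, 0,0,3,0,0,0,1, 0,0,3,0,0,0,1, 0,0,3,0,0,0,1, 0,0,3,0,0,0,1, 0,0,2,0,0,0,1, 0,0,0.8,0,0,0,1, 0,0,0,0,0,0,1, 0,0,0,0,0,0,1]' 30
python3 -m inch '[0,0,0,0,0,0,0.5, 0,0,0,0,0,0,0.5, 0,0,0,0,0,0,0.5, 0,0,0,0,0,0,0.5, 0,0,0,0,0,0,0.5, 0,0,0,0,0,0,0.5]' 30
```

```text
time_s: 3.72
ee_pos: [0.536, -0.205, 0.0085]
eef_rot: [-3.14, -0.001, -1.282]
force: [0.4, -0.3, 0.4]
grip_width: 0.0941
time_s: 4.47
ee_pos: [0.5354, -0.2047, 0.0075]
eef_rot: [3.142, 0.0, -1.282]
force: [-1.3, 1.1, 2.5]
grip_width: 0.0619
```

```bash
python3 -m inch '[0,0,-0.5,0,0,0,0.4, 0,0,-1,0,0,0,0.4, 0,0,-1.5,0,0,0,0.4, 0,0,-2,0,0,0,0.4, 0,0,-2,0,0,0,0.4, 0,0,-2,0,0,0,0.4, 0,0,-1.5,0,0,0,0.4, 0,0,-1,0,0,0,0.4, 0,0,-0.5,0,0,0,0.4, 0,0,0,0,0,0,0.4, 0,0,0,0,0,0,0.4]' 30
python3 - <<'E'
from h import *
o=ctrl.get_obs(); print(o["ee_pos"],o["eef_rot"],o["force"])
im,P=cloud("wrist"); save("w2.png",im)
m=blue(im,P,(.45,.62,-.3,-.1)); print(np.nanmedian(P[m][:,2]),rect(P,m,.135,.16))
im,P=cloud("top"); m=blue(im,P,(.45,.62,-.3,-.1)); print(m.sum())
print("post",circ(P,(.48,.6,-.02,.1),.036,.06))
m=(P[...,2]>.006)&(P[...,2]<.012)&(np.hypot(P[...,0]-.552,P[...,1]-.046)<.065)
print("foot",m.sum(),cv2.fitEllipse(np.vstack([c[:,0] for c in [max(cv2.findContours(m.astype(np.uint8),0,1)[0],key=len)]]).astype(np.float32)))
q=P[m]; print(q.mean(0), (np.percentile(q,[0.5,99.5],axis=0)))
E
```

```text
time_s: 5.85
ee_pos: [0.5352, -0.2047, 0.1268]
eef_rot: [3.141, 0.001, -1.282]
force: [0.2, -0.5, -3.5]
grip_width: 0.0616
[ 0.53518888 -0.20466893  0.12683868] [ 3.14082808e+00  6.61079103e-04 -1.28198520e+00] [ 0.1624766  -0.4778608  -3.46394718]
0.15444245663555947 ((543.068359375, -202.72190856933594), (67.51411437988281, 62.00475311279297), 16.44994354248047, 8191)
40
post (((552.4977416992188, 46.034183502197266), 10.724601745605469), array([551.93600476,  45.8855084 ,  42.25152393]), np.int64(71))
foot 1340 ((270.9043273925781, 193.55812072753906), (42.63404083251953, 42.81808853149414), 43.772212982177734)
[0.55190672 0.04583228 0.00860152] [[ 0.50160047 -0.00383084  0.00607314]
 [ 0.60150765  0.0953243   0.01167085]]
```

View pics/w2.png

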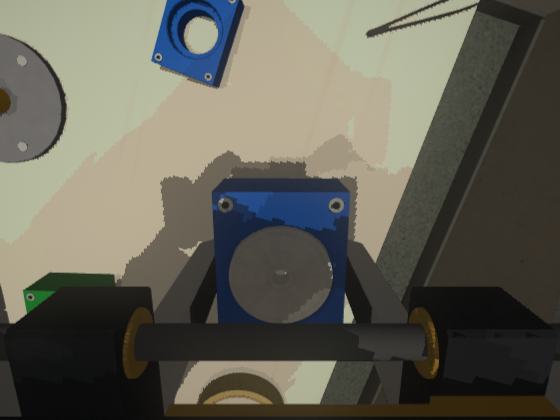

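The holder is held level with the disc still in its pocket (dimple at 281,275). Two top-camera measurements put the post at (552,46) mm. I carry the holder over it.

```bash
python3 -m inch '[-1,-0.4,0,0,0,0,0.4, -2,-0.7,0,0,0,0,0.4, -2.3,-0.85,0,0,0,0,0.4, -2.3,-0.85,0,0,0,0,0.4, -2.3,-0.85,0,0,0,0,0.4, -2.3,-0.85,0,0,0,0,0.4, -2.3,-0.85,0,0,0,0,0.4, -2.3,-0.85,0,0,0,0,0.4, -2.3,-0.85,0,0,0,0,0.4, -2.3,-0.85,0,0,0,0,0.4, -1.5,-0.6,0,0,0,0,0.4, -0.65,-0.25,0,0,0,0,0.4, 0,0,0,0,0,0,0.4, 0,0,0,0,0,0,0.4]' 30
python3 - <<'E'
from h import *
o=ctrl.get_obs(); print(o["ee_pos"],o["eef_rot"],o["force"],o["time_s"])
im,P=cloud("wrist")
for r in ctrl.place_of("wrist","disc"): print(r, P[int(r["centre"][1]),int(r["centre"][0])])
im,P=cloud("scene"); save("s2.png",cv2.resize(im[100:300,160:380],None,fx=3,fy=3))
m=blue(im,P,(.45,.65,-.05,.15)); print(m.sum(),rect(P,m,.145,.165)); 
print("post",circ(P,(.48,.6,-.02,.1),.036,.046))
E
```

```text
time_s: 7.7
ee_pos: [0.5522, 0.0454, 0.1274]
eef_rot: [3.141, -0.0, -1.283]
force: [-0.6, -0.5, -2.9]
grip_width: 0.0615
[0.55218412 0.04537244 0.12741153] [ 3.14145069e+00 -7.54760641e-05 -1.28260409e+00] [-0.63611813 -0.50698339 -2.93782023] 7.7
{'centre': [279.2, 264.9], 'score': 0.56} [0.55824702 0.04755914 0.15544738]
456 ((549.8314819335938, 39.60856628417969), (81.89210510253906, 76.38463592529297), 16.57969856262207, 264)
post (((550.0908813476562, 45.26700973510742), 10.711780548095703), array([549.63237207,  45.4679962 ,  40.9945673 ]), np.int64(49))
```

View pics/s2.png

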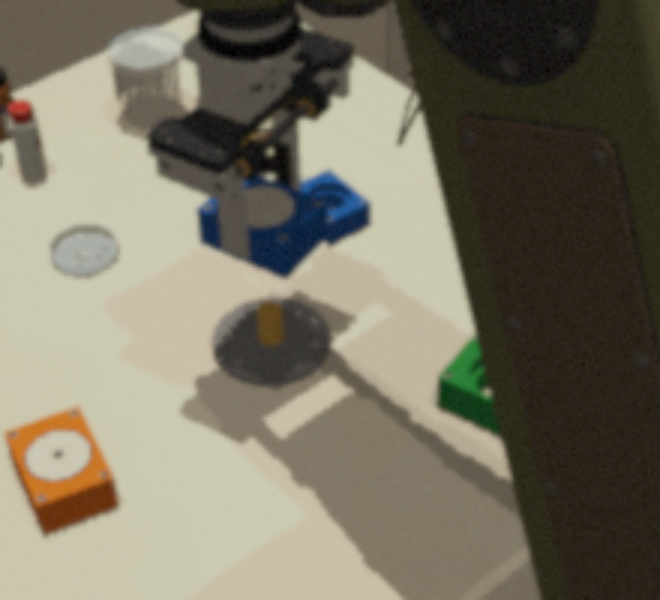

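The holder hangs above the post, which is at crop pixel (270,322). I lower it past the post's top and watch the force.

```bash
python3 -m inch '[0,0,1,0,0,0,0.4, 0,0,2,0,0,0,0.4, 0,0,2,0,0,0,0.4, 0,0,1.3,0,0,0,0.4, 0,0,0.8,0,0,0,0.4, 0,0,0.5,0,0,0,0.4, 0,0,0.2,0,0,0,0.4, 0,0,0.2,0,0,0,0.4, 0,0,0.2,0,0,0,0.4, 0,0,0,0,0,0,0.4]'
python3 -m inch '[0,0,0.2,0,0,0,0.4, 0,0,0.2,0,0,0,0.4, 0,0,0.2,0,0,0,0.4, 0,0,0,0,0,0,0.4]'
```

```text
time_s: 9.1
ee_pos: [0.5522, 0.0459, 0.0455]
eef_rot: [3.142, 0.0, -1.282]
force: [-0.2, 0.0, -3.7]
grip_width: 0.062
time_s: 9.6
ee_pos: [0.5521, 0.0459, 0.0392]
eef_rot: [3.141, 0.0, -1.282]
force: [0.2, -0.0, -3.5]
grip_width: 0.0618
```

The force still reads the load's weight, so the post is in the hole. I continue down to the foot.

```bash
python3 -m inch '[0,0,0.3,0,0,0,0.4, 0,0,0.3,0,0,0,0.4, 0,0,0.2,0,0,0,0.4, 0,0,0.2,0,0,0,0.4, 0,0,0.2,0,0,0,0.4, 0,0,0.2,0,0,0,0.4, 0,0,0.2,0,0,0,0.4, 0,0,0.2,0,0,0,0.4, 0,0,0.2,0,0,0,0.4, 0,0,0.2,0,0,0,0.4, 0,0,0,0,0,0,0.4]'
python3 -m inch '[0,0,0.05,0,0,0,0.4, 0,0,0.05,0,0,0,0.4, 0,0,0,0,0,0,0.4]'
```

```text
time_s: 10.98
ee_pos: [0.5522, 0.0459, 0.0173]
eef_rot: [3.141, 0.0, -1.282]
force: [0.1, 0.4, -1.6]
grip_width: 0.062
time_s: 11.35
ee_pos: [0.5522, 0.0459, 0.0164]
eef_rot: [3.142, -0.0, -1.282]
force: [-0.8, -0.6, -4.0]
grip_width: 0.0617
```

```bash
python3 -m inch '[0,0,0.05,0,0,0,0.4, 0,0,0.05,0,0,0,0.4, 0,0,0,0,0,0,0.4]'
python3 - <<'E'
from h import *
o=ctrl.get_obs(); print(o["ee_pos"],o["force"],o["time_s"])
im,P=cloud("scene"); save("s3.png",cv2.resize(im[150:270,190:330],None,fx=4,fy=4,interpolation=cv2.INTER_CUBIC))
E
```

```text
time_s: 11.72
ee_pos: [0.5523, 0.0459, 0.0156]
eef_rot: [-3.142, -0.0, -1.282]
force: [-2.5, -0.0, -1.3]
grip_width: 0.062
[0.55225514 0.04590629 0.01555332] [-2.49377789 -0.02356488 -1.34955078] 11.725
```

View pics/s3.png

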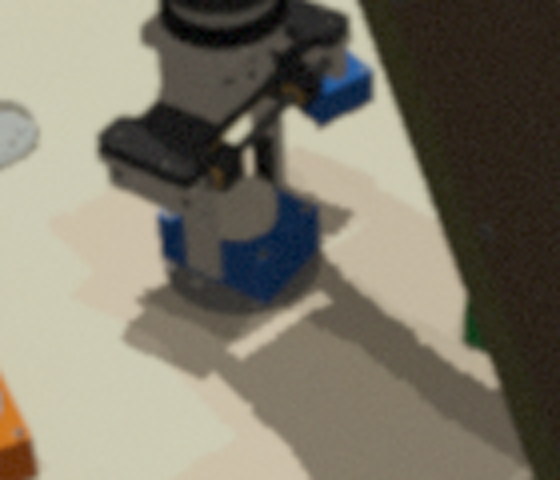

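In the crop the disc, at (247,210), looks rounder than a level one should. I check its tilt by depth.

Run:
```python
from h import *
for n in ("wrist","scene"):
    im,P=cloud(n); np.savez(n+"3",im=im,P=P)
    hsv=cv2.cvtColor(im,cv2.COLOR_RGB2HSV)
    m=(np.hypot(P[...,0]-.552,P[...,1]-.046)<.03)&(P[...,2]>.046)&(P[...,2]<.09)&(hsv[...,1]<90)
    q=P[m]; 
    if len(q)<10: print(n,len(q)); continue
    A=np.c_[q[:,:2]-[.552,.046],np.ones(len(q))]; w=np.ones(len(q))
    for _ in range(10):
        s=np.linalg.lstsq(A*w[:,None],q[:,2]*w,rcond=None)[0]; r=q[:,2]-A@s; w=1/(1+(r/.001)**2)
    print(n,len(q),s,np.percentile(q,[2,50,98],axis=0).round(4).tolist(),(abs(r)<.0015).mean())
    if n=="wrist": save("w3.png",im)
```

```text
wrist 8423 [-0.00029095  0.00093586  0.05320685] [[0.5338, 0.0232, 0.0482], [0.5555, 0.047, 0.0532], [0.576, 0.0681, 0.0544]] 0.9357711029324469
scene 183 [-0.00283996  0.00511405  0.05311799] [[0.5255, 0.0211, 0.0464], [0.5425, 0.0442, 0.0532], [0.5647, 0.0663, 0.0569]] 0.5737704918032787
```

View pics/w3.png

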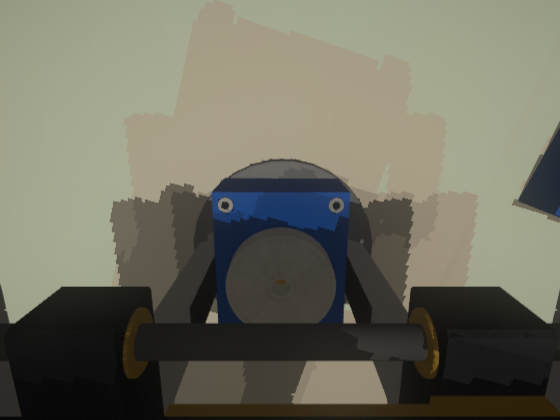

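By depth the disc is level with its top at 53 mm (54 expected). In the wrist view the disc, at (281,280), stands proud and centred. I lower the last fraction onto the foot.

```bash
python3 -m inch '[0,0,0.05,0,0,0,0.4, 0,0,0,0,0,0,0.4, 0,0,0,0,0,0,0.4]'
```

```text
time_s: 12.25
ee_pos: [0.5523, 0.0459, 0.0155]
eef_rot: [-3.141, -0.0, -1.282]
force: [-4.4, -0.7, 6.4]
grip_width: 0.0616
```

It is in contact with the foot (+6 N). I release gently, then retreat straight up.

```bash
python3 -m inch '[0,0,0,0,0,0,0.66, 0,0,0,0,0,0,0.68, 0,0,0,0,0,0,0.72, 0,0,0,0,0,0,0.8, 0,0,0,0,0,0,0.9, 0,0,0,0,0,0,0.9]' 10
python3 -m inch '[0,0,-0.5,0,0,0,0.9, 0,0,-1,0,0,0,0.9, 0,0,-2,0,0,0,0.9, 0,0,-3,0,0,0,0.9, 0,0,-3,0,0,0,0.9, 0,0,-3,0,0,0,0.9, 0,0,-2,0,0,0,0.9, 0,0,-1,0,0,0,0.9, 0,0,0,0,0,0,0.9, 0,0,0,0,0,0,0.9]'
python3 - <<'E'
from h import *
o=ctrl.get_obs(); print(o["ee_pos"],o["force"],o["time_s"])
for n in ("wrist","scene"):
    im,P=cloud(n)
    save("f_"+n+".png",im if n=="wrist" else cv2.resize(im[150:300,150:350],None,fx=4,fy=4,interpolation=cv2.INTER_CUBIC))
    m=blue(im,P,(.48,.62,-.02,.11)); print(n,rect(P,m,.040,.048))
    def fit(q):
        A=np.c_[q[:,:2]-[.552,.046],np.ones(len(q))]; w=np.ones(len(q))
        for _ in range(10):
            s=np.linalg.lstsq(A*w[:,None],q[:,2]*w,rcond=None)[0]; r=q[:,2]-A@s; w=1/(1+(r/.001)**2)
        return s.round(4),len(q)
    print("holder top plane",fit(P[m&(P[...,2]>.035)&(P[...,2]<.05)]))
    hs=cv2.cvtColor(im,cv2.COLOR_RGB2HSV)
    k=(np.hypot(P[...,0]-.552,P[...,1]-.046)<.03)&(P[...,2]>.046)&(P[...,2]<.09)&~m
    q=P[k]; print("disc",fit(q),cv2.minEnclosingCircle((q[q[:,2]>.051][:,:2]*1000).astype(np.float32)))
E
```

```text
time_s: 13.0
ee_pos: [0.5522, 0.0459, 0.0149]
eef_rot: [-3.142, -0.0, -1.282]
force: [0.2, -0.0, 0.1]
grip_width: 0.0841
time_s: 14.25
ee_pos: [0.5519, 0.0459, 0.1691]
eef_rot: [3.14, 0.0, -1.282]
force: [0.0, -0.1, 0.1]
grip_width: 0.0844
[0.55189048 0.0459052  0.16911533] [ 0.0334883  -0.1162186   0.07257119] 14.25
wrist ((552.2930297851562, 45.74705505371094), (83.07798767089844, 61.470703125), 16.237842559814453, 1508)
holder top plane (array([ 0.0003, -0.0005,  0.0431]), 1508)
disc (array([0.0024, 0.0007, 0.0532]), 2446) ((552.0767211914062, 45.44637680053711), 25.035192489624023)
scene ((548.7135620117188, 48.988704681396484), (83.64728546142578, 58.93523406982422), 15.985030174255371, 210)
holder top plane (array([ 0.0093, -0.0323,  0.0436]), 264)
disc (array([-0.0066,  0.0005,  0.0535]), 243) ((548.9070434570312, 45.945499420166016), 27.655160903930664)
```

View pics/f_scene.png

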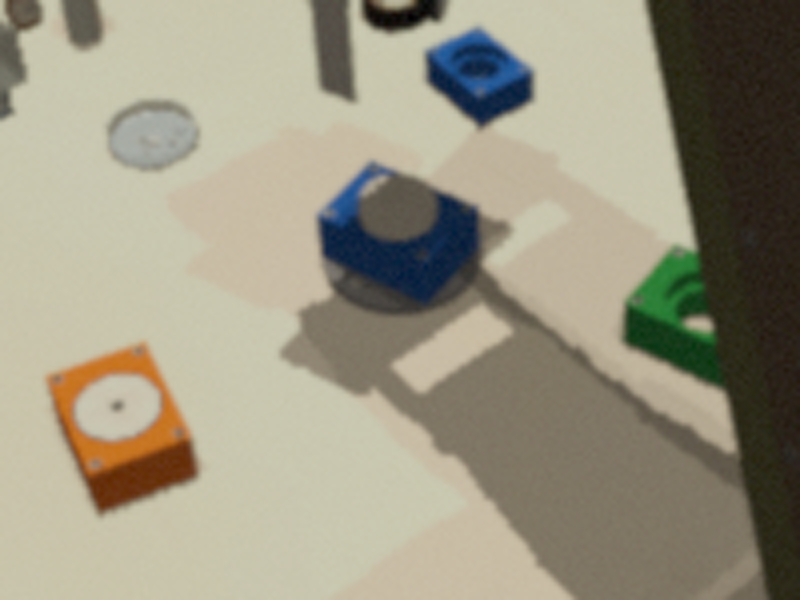

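View pics/f_wrist.png

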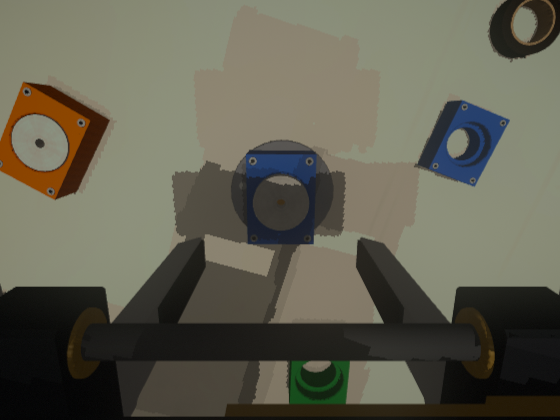

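The holder lies flat on the foot at (400,240) in the scene crop, and the disc stands about 10 mm proud and level. The orange holder is where it was, and the gripper is well clear.

```bash
python3 -c "
from station import ctrl
print(ctrl.hand_in())"
```

```text
the job is handed in; nothing more can be done
None
```

The blue holder now sits flat on the ejector stand's foot, and the post holds the disc about 10 mm proud. I gripped it across its 62 mm width, lowered it over the brass post until it touched the foot, then released, backed off upward and handed the job in. That took about 14.5 s of the 38 s allowed.

**Last wrist-camera check:**
- **Holder:** its top is level at 43 mm (44 expected), centred at (552, 46) mm. The top camera had put the post at (552, 46) mm before placing.
- **Disc:** its top is level at 53 mm (54 expected) and it is centred on the post.
- **Clearance:** the gripper is about 0.12 m above the disc with force near zero.

**What differed:** the scene camera agreed on the heights. It put the holder about 3 to 4 mm off sideways and its top tilted about 2°, from few points in shadow. One scene crop also made the disc look tilted, but depth showed it level.

The orange holder was never touched and looks unmoved in the final pictures; I did not re-measure it.

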